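# Close up the paint chest

## Robot

A 6-joint arm with a two-finger parallel gripper is mounted at the origin on the work surface. World frame = base frame: x ahead of the robot, y to its left, z up, the work surface at z = 0. Lengths are in m, angles in degrees, forces in N, time in s.
With the tool pointing down it reaches from about 0.3 to 0.75 m from the base axis. Payload 8.5 kg.
Tool frame: the origin (TCP) lies at the very end of the fingers, on their centre line; the grasp point (between the pads) lies 19 mm behind it; z points along the fingers, y is the line along which they close (so a half turn about z gives the same grasp; the last joint's range is limited). The gripper opens to 85 mm and grips with 20 to 120 N. Pads are 22 mm wide; open, the fingers measure 114 mm over their backs; the gripper's body (76 mm by 85 mm) begins 54 mm behind the grasp point. The pads swing forward as they close: fully open they stand 13 mm farther back than shut.
Start: joints at [60.659, 21.807, 74.336, -0, 83.858, -12.336], TCP at [0.161, 0.526, 0.231] pointing down, gripper open.
Joint ranges: [-178.18, 178.18], [-50.72, 133.34], [12.68, 142.11], [-81.47, 261.47], [9.98, 163.14], [-165.26, 165.26]. Speed limits (degrees/s): [136.94, 136.94, 180, 180, 180, 180].

## Interface

Orientations are given as a 3x3 rotation matrix whose columns are the frame's x, y, z axes.
In Python, from rig import env, imaging gives the robot as it stands. The module is installed in compiled form; this text tells all that it offers.
- The arm moves only by the tool arm_command, never from a script. Its arguments are lists of equal length, an entry for each row: "turn": the turn, a rotation vector about the tool's x, y, z in units of 5 degrees (1.0 is 5 degrees), a list of three; "xyz": the shift along the tool's x, y, z in units of 50 mm (1.0 is 50 mm), a list of three; "claw": the finger opening in mm, from 0 to 85.4. A call has 1 to 12 rows; each row shifts and turns the commanded pose from where the row before left it, along the tool's axes as they then stand; what a row does not reach is not made up. A row lasts 1/10 s, in which the tool goes at most 50 mm and 8.59 degrees, less where a joint would pass 70% of its speed; a pose out of reach is approached as far as the arm can. A call is refused whole if a number of a shift passes 1 or a number of a turn 1, either way. A call with a gripper value outside its range is refused whole. The fingers move at their own pace and stop on an object; "squeeze" is the grip in N (left out, the last holds). Time passes only in rows, so rows that do not move let the fingers close. It gives the time, the measured TCP pose, the force, the opening and the grip force at its end, in the units of the state.
- env.observe(): the state, without advancing time (a new reading comes with each control period).
- imaging.get_image(name): name is "scene" or "side" or "wrist"; returns (picture, depth): 400x640x3 uint8, blue, green, red; 400x640 float32, m along the optical axis (not along the pixel's ray), 0 where there is no reading.
- imaging.camera_info(name): a dict with "camera_matrix" (3x3 intrinsics, pixels), "rvec" (rotation vector, rad) and "tvec" (3), from world to camera coordinates, as OpenCV has them. Camera axes: x right, y down, z forward; pixel columns grow to the right and rows downward; lengths in m; the calibration is good to about 2 mm. The wrist camera is an equidistant fisheye: a pixel r from the principal point sees the ray r / f radians off the axis. A picture is of the moment at which its call begins: read the wrist's pose just before it. camera_info takes no time and is no camera call; for the wrist camera it gives the pose at the moment of the call.
- env.close_job(): hands the job in; it is judged then, once.
The state is a dict: "time_s": time; "q": joint angles; "qvel": joint speeds; "joint_efforts": joint torques, N m; "position": TCP position; "tool_rot": TCP orientation; "ft_force": force on the tool from outside, world axes, zero at the start; "wrist_torque": the same for the moment, N m; "grip_width": finger opening in m; "gripper_force": force on a finger pad.
Only numpy, scipy, OpenCV 4.12 (cv2) and the standard library are available. Lean on these libraries where they do the work, as an engineer would, in place of code of your own. Each camera call takes 0.05 s, during which the arm holds its last target. There are 200 camera calls.

## Task

The session is over: close up the wooden paint chest on the glass table. Using only your fingertips, push both of its drawers fully in and swing its lid down until it is fully shut, gently and without slamming anything. Do not take anything between the fingers or lift anything, do not shove the chest out of its place, leave the paint tubes in its top tray, and leave everything standing around it as it is.

Things in the scene. Friction and masses are not known exactly. Their poses are not given: they have to be found in the camera images.
- paint_chest: Wooden paint chest on rubber feet, loose on the table, some 2 kg: hard pushing shoves it. 180 mm deep (x from -90 to +90), 350 wide (y), 95 high to the rim of its open top tray. Origin: centre of the underside, z up. Its front with two drawers faces its -x, roughly the robot; the lid's hinges are along its +x side. Tray floor 70 mm up. A grip strip stands out 8 mm on each side, 60 mm up.
- drawer_left (a joint): Opening in m of the drawer on the chest's +y side (left, seen from the robot): 0 = fully in, grows along the chest's -x. Starts 25 to 55 mm open; stays where left, 1.5 N of friction. Front panel 171 mm wide, centred at chest y = +87.5 mm, 12 to 62 mm up; its outer face is at chest x = -100 mm minus the opening (10 mm proud of the chest when shut). Knob 17 mm across, 16 mm long.
- drawer_right (a joint): The same for the drawer on the chest's -y side (the robot's right), panel centred at chest y = -87.5 mm.
- drawer_left_knob (a point): Centre of the outer end of the brass knob of the left drawer: 16 mm in front of the panel's face, 37 mm above the chest's underside, at chest y = +85 mm.
- drawer_right_knob (a point): The same on the right drawer, at chest y = -85 mm.
- lid (a joint): Angle of the lid in rad: 0 = shut on the rim, grows as it opens upward, to 1.4. Starts 0.85 to 1.25 open: it slopes up from the hinge towards the chest's front, its outside facing up and away from the robot. Friction in the hinge (0.5 N m) holds it wherever it is left. A wooden board, 188 mm from hinge to free edge, 356 wide, 12 thick, without a handle.
- lid_hinge (a point): Middle of the lid's hinge line: chest x = +90 mm, y = 0, z = 95 mm, at the lid's inner face. The hinge line runs along the chest's y.
- lid_edge (a point): Middle of the lid's free edge on its outer (upper when shut) face: 188 mm from the hinge along the lid and 12 mm above its inner face.
- tube_a: Loose tube of oil paint, 96 x 31 x 18 mm, lying in the right part of the chest's top tray; origin on its underside. A bystander.
- tube_b: A second such paint tube in the same tray. A bystander.
- ink_bottle: Ink jar 48 mm across, 52 mm high, standing in front of the chest, before the gap between the drawers; its origin is the centre of its underside. A bystander.
- brush_jar: Ceramic jar 72 mm across, 100 mm high, with brushes reaching 230 mm high and about 90 mm across, close to the right side of the chest or behind its left end; its origin is the centre of its underside. A bystander.
- thinner_bottle: Bottle 60 mm across, 150 mm high, in the other of those two places; its origin is the centre of its underside. A bystander.
- mug: Mug 80 mm across and 92 mm high, with a handle, on the right, near the robot; its origin is the centre of its underside. A bystander.
- figure: Jointed wooden artist's figure, 226 mm high on a round base of 84 mm, to the right of the chest; its origin is the centre of its underside. A bystander.

How it is judged (in metres and radians):
At the end, for the whole second after the job is handed in: The lid is shut to within 0.03 rad and both drawers are in to within 4 mm; the chest stands level, at rest, within 25 mm of where it stood, with the paint tubes in its tray, and every other thing is within 25 mm of its place (value of joint lid below 0.03 rad and value of joint each of drawer_left, drawer_right below 0.004 m and linear speed of paint_chest below 0.02 m/s and distance of each of paint_chest, ink_bottle, brush_jar, thinner_bottle, mug, figure from where it was at the start of the episode below 0.025 m and angle between paint_chest's own z axis and vertical below 0.03 rad and z of tube_a in the frame of paint_chest between 0.06 and 0.09 m and z of tube_b in the frame of paint_chest between 0.06 and 0.09 m); the robot touches nothing.
It fails at once if a thing standing around the chest is knocked, shifted by more than 25 mm, lifted or tipped (distance of any of ink_bottle, brush_jar, thinner_bottle, mug, figure from where it was at the start of the episode above 0.025 m or angle between any of ink_bottle, brush_jar, thinner_bottle, mug, figure's own z axis and vertical above 0.25 rad).
It fails at once if a paint tube is lifted out of the chest's tray (z of any of tube_a, tube_b in the frame of paint_chest above 0.105 m).
It fails at once if the chest is shoved more than 25 mm, lifted or tipped (distance of paint_chest from where it was at the start of the episode above 0.025 m or height (world z) of paint_chest above 0.01 m or angle between paint_chest's own z axis and vertical above 0.06 rad).
It fails at once if a drawer (faster than 0.4 m/s) or the lid (faster than 2 rad/s) is slammed (velocity of joint any of drawer_left, drawer_right below -0.4 m/s or velocity of joint lid below -2 rad/s).
It fails at once if the lid's board, a drawer's front panel or its knob is grasped: the point between the finger pads lies inside it while the fingers touch it (contact force between the fingers and paint_chest above 1 N and ((x of the grasp point in the frame of lid_hinge between -0.195 and 0 m and y of the grasp point in the frame of lid_hinge between -0.178 and 0.178 m and z of the grasp point in the frame of lid_hinge between 0 and 0.012 m) or (x of the grasp point in the frame of drawer_left_knob between 0 and 0.016 m and y of the grasp point in the frame of drawer_left_knob between -0.01 and 0.01 m and z of the grasp point in the frame of drawer_left_knob between -0.012 and 0.012 m) or (x of the grasp point in the frame of drawer_left_knob between 0.016 and 0.026 m and y of the grasp point in the frame of drawer_left_knob between -0.086 and 0.086 m and z of the grasp point in the frame of drawer_left_knob between -0.025 and 0.04 m) or (x of the grasp point in the frame of drawer_right_knob between 0 and 0.016 m and y of the grasp point in the frame of drawer_right_knob between -0.01 and 0.01 m and z of the grasp point in the frame of drawer_right_knob between -0.012 and 0.012 m) or (x of the grasp point in the frame of drawer_right_knob between 0.016 and 0.026 m and y of the grasp point in the frame of drawer_right_knob between -0.086 and 0.086 m and z of the grasp point in the frame of drawer_right_knob between -0.025 and 0.04 m))).
It also fails if it takes over 72 s, if anything falls off the work surface, if the arm or the gripper's body presses on something with over 40 N, if the wrist force passes 120 N, or if a joint passes its speed limit or range.

## Working session

There is one attempt and no reset: what is moved stays moved. The work goes in short steps, Python scripts to look and compute and a tool call to move; the robot and the scene stay as the last step left them, time stands still between calls to the robot, and variables do not carry over. Pictures are saved under pics/ and viewed, at most 10 in all, crops included, and the job is handed in when it is done.

Besides the shell and the picture viewer there is one more tool, called as name(argument=value, ...) on one line, values as JSON. arm_command: Moves the arm, as the interface text tells. Its arguments: {"type":"object","properties":{"turn":{"type":"array"},"xyz":{"type":"array"},"claw":{"type":"array"},"squeeze":{"type":"number"}},"required":["turn","xyz","claw"]}

```bash
mkdir -p pics; cat > h.py <<'E'
import numpy as np, cv2
from rig import env, imaging
def cam(n):
    c=imaging.camera_info(n); R=cv2.Rodrigues(np.array(c["rvec"],float))[0]
    return np.array(c["camera_matrix"]),R,np.array(c["tvec"],float).ravel()
def cloud(n,d):
    K,R,t=cam(n); v,u=np.mgrid[:400,:640]
    P=np.stack([(u-K[0,2])/K[0,0]*d,(v-K[1,2])/K[1,1]*d,d],-1)
    return (P-t)@R
E
python3 - <<'E'
from h import *
for n in("scene","side"):
    p,d=imaging.get_image(n); cv2.imwrite(f"pics/{n}0.png",p); np.savez(f"{n}0.npz",p=p,d=d,X=cloud(n,d))
    K,R,t=cam(n); print(n,-R.T@t,R[2],K[0,0],(d>0).mean())
s=env.observe();print(s["time_s"],s["position"],s["tool_rot"],s["ft_force"])
E
```

```text
scene [0.49245585 0.57010219 1.23063648] [ 0.0382771  -0.51382835 -0.85703867] 402.72417155393003 0.996109375
side [ 0.33266116 -0.8036722   0.78423481] [ 0.21696398  0.69017203 -0.6903544 ] 365.9818564637641 0.996125
0.1 [0.16072441 0.52572689 0.23076601] [[-9.56272795e-01  2.92475457e-01 -6.70080321e-04]
 [ 2.92476062e-01  9.56272168e-01 -1.13771622e-03]
 [ 3.08025088e-04 -1.28394953e-03 -9.99999128e-01]] [ 0.18687068 -0.63932303  0.45213927]
```

View pics/scene0.png

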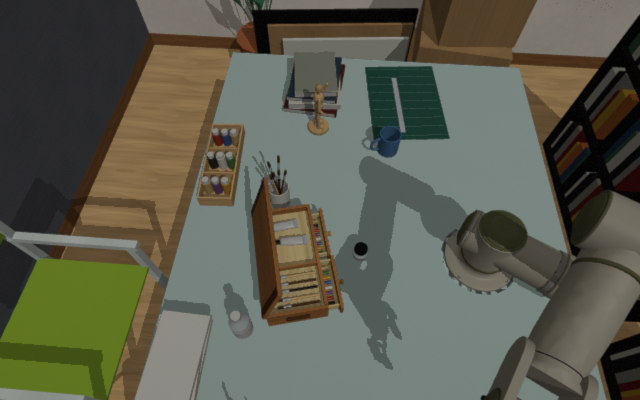

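View pics/side0.png

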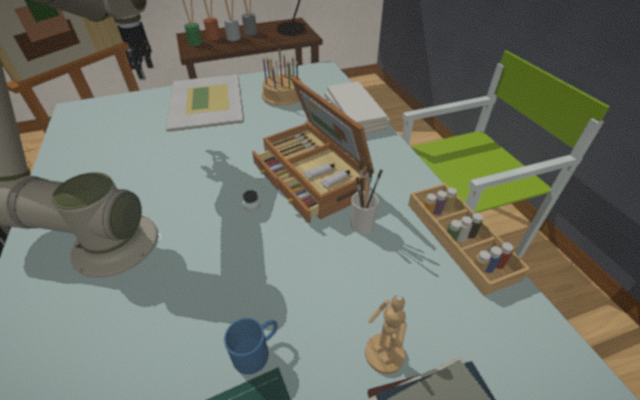

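The scene view shows the chest around (295,265) with its drawers toward the robot (right edge, 315–340). The ink jar is at (361,250), the brush jar at (279,195), the thinner at (240,322), the mug at (388,142) and the figure at (318,125). The side view agrees. Next I'll enlarge both.

```bash
python3 - <<'E'
from h import *
a=np.load("scene0.npz");b=np.load("side0.npz")
cv2.imwrite("pics/c1.png",cv2.resize(a["p"][175:335,225:380],None,fx=3.7,fy=3.7,interpolation=cv2.INTER_CUBIC))
cv2.imwrite("pics/c2.png",cv2.resize(b["p"][70:240,230:400],None,fx=3.5,fy=3.5,interpolation=cv2.INTER_CUBIC))
E
```

```text
(no output)
```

View pics/c1.png

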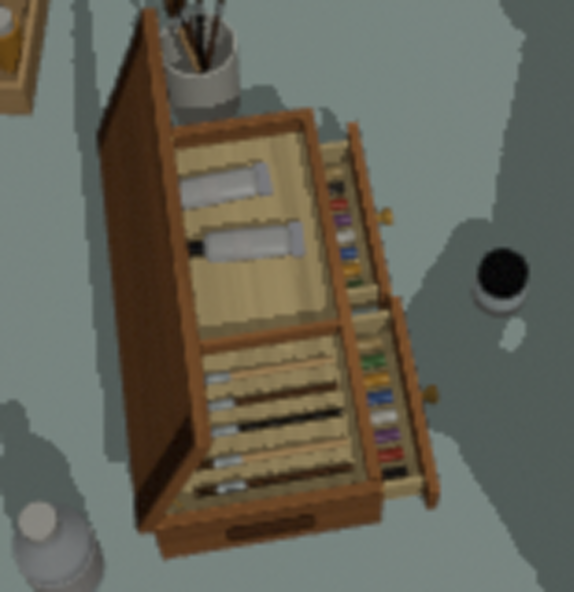

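View pics/c2.png

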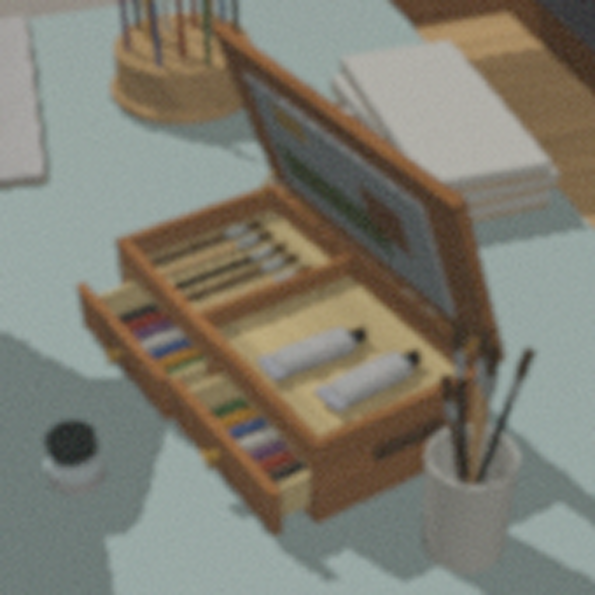

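The crops show the drawer knobs, panel corners, rim corners and lid clearly, so I'll fit one chest model to those pixels in both views and check it against depth.

```bash
cat > fit.py <<'E'
from h import *
from scipy.optimize import least_squares
a=np.load("scene0.npz");b=np.load("side0.npz")
C={n:cam(n) for n in("scene","side")}
def proj(n,P):
    K,R,t=C[n]; p=(R@P+t); q=K@p; return q[:2]/q[2]
def lidp(s,y,h,th): # s along lid, h above inner face
    return np.array([.09-s*np.cos(th)+h*np.sin(th),y,.095+s*np.sin(th)+h*np.cos(th)])
def model(p):
    x,y,yaw,dl,dr,th=p
    L={"frR":[-.09,-.175,.095],"frL":[-.09,.175,.095],"kL":[-.116-dl,.085,.037],"kR":[-.116-dr,-.085,.037],
     "pLo":[-.1-dl,.173,.062],"pRo":[-.1-dr,-.173,.062],"pRi":[-.1-dr,-.002,.062],"pLi":[-.1-dl,.002,.062],
     "leR":lidp(.188,-.178,.012,th),"leL":lidp(.188,.178,.012,th),"lhR":lidp(0,-.178,.012,th)}
    c,s=np.cos(yaw),np.sin(yaw)
    return {k:np.array([x+c*v[0]-s*v[1],y+s*v[0]+c*v[1],v[2]]) for k,v in L.items()}
S=lambda u,v:(225+u/3.7-.36,175+v/3.7-.36); D=lambda u,v:(230+u/3.5-.36,70+v/3.5-.36)
O=[("scene",k,S(*q)) for k,q in dict(frR=(312,112),frL=(382,487),kL=(434,394),kR=(390,216),pLo=(439,492),pRo=(357,125),pRi=(388,296),pLi=(399,300)).items()]
O+=[("side",k,D(*q)) for k,q in dict(frR=(318,445),frL=(120,240),kL=(110,354),kR=(208,459),pLo=(80,285),pRo=(280,497),leL=(216,22),leR=(466,192)).items()]
def res(p):
    m=model(p); return np.concatenate([proj(n,m[k])-np.array(q) for n,k,q in O])
r=least_squares(res,[.45,.05,0,.04,.04,1.],loss="soft_l1")
if __name__=="__main__":
    np.set_printoptions(precision=4,suppress=True)
    print("fit",r.x,"yaw deg",np.degrees(r.x[2]))
    for (n,k,q),e in zip(O,res(r.x).reshape(-1,2)): print(n,k,e.round(1))
    def pt(n,u,v,w=1):
        X=(a if n=="scene" else b)["X"]; return np.median(X[int(v)-w:int(v)+w+1,int(u)-w:int(u)+w+1].reshape(-1,3),0)
    # lid plane
    m=np.zeros((400,640),np.uint8); poly=np.array([S(*q) for q in [(120,140),(145,60),(185,420),(150,490)]]).astype(np.int32)
    cv2.fillPoly(m,[poly],1); P=a["X"][m>0]; c=np.median(P,0); u,s,vt=np.linalg.svd(P-P.mean(0),full_matrices=False); nn=vt[2]*np.sign(vt[2][2])
    print("lid normal",nn,"theta from depth",np.arccos(nn[2]),"horizontal dir",np.degrees(np.arctan2(nn[1],nn[0])),"resid",s[2]/len(P)**.5)
    for k,v in model(r.x).items(): print(k,v)
    for l,n,q in [("ink","scene",S(500,272)),("thinner cap","scene",S(38,522)),("mug","scene",(388,140)),("fig","scene",(318,125)),("jar","side",D(470,500)),("table","scene",(350,300)),("brush","scene",(278,160)),("brush2","scene",(268,163)),("trayR","scene",S(290,280))]: print(l,pt(n,*q))
    # tall stuff near chest
    X=b["X"].reshape(-1,3); X2=a["X"].reshape(-1,3); X=np.vstack([X,X2]); mn=model(r.x)["frR"]
    cc=X[(X[:,2]>.12)&(X[:,1]<mn[1]-.02)&(X[:,1]>mn[1]-.2)&(X[:,0]>.35)&(X[:,0]<.8)]
    print("brushes",len(cc),np.percentile(cc,[0,2,50,98,100],axis=0))
E
python3 fit.py
```

```text
fit [0.6141 0.0843 0.2519 0.0356 0.0292 1.2288] yaw deg 14.433485459177323
scene frR [-0.8 -1.2]
scene frL [0.1 1.3]
scene kL [-0.3  0.2]
scene kR [-0.8  0.3]
scene pLo [-0.4 -0.1]
scene pRo [-1.2 -0.8]
scene pRi [-0.  -0.9]
scene pLi [-0.8 -1.2]
side frR [-0.1  0.1]
side frL [-1.5 -0.8]
side kL [-0.9  0.9]
side kR [-1.   0.3]
side pLo [-0.8 -0.7]
side pRo [-1.3 -1.1]
side leL [ 0.5 -0.6]
side leR [-0.1  1.7]
lid normal [0.9669 0.2176 0.1331] theta from depth 1.4373334262134283 horizontal dir 12.681472020904021 resid 0.0070918985150048575
frR [ 0.5706 -0.1076  0.095 ]
frL [0.4834 0.2314 0.095 ]
kL [0.4461 0.1289 0.037 ]
kR [ 0.4947 -0.0342  0.037 ]
pLo [0.4397 0.2181 0.062 ]
pRo [ 0.5321 -0.1154  0.062 ]
pRi [0.4895 0.0502 0.062 ]
pLi [0.4823 0.0525 0.062 ]
leR [ 0.6956 -0.0785  0.2761]
leL [0.6068 0.2663 0.2761]
lhR [ 0.7566 -0.0628  0.099 ]
ink [0.3965 0.0195 0.0547]
thinner cap [0.7339 0.2881 0.1508]
mug [ 0.2956 -0.4683  0.0205]
fig [ 0.568  -0.5041  0.0353]
jar [ 0.661  -0.1933  0.0867]
table [0.4158 0.1738 0.0004]
brush [ 0.6705 -0.1859  0.2174]
brush2 [ 0.7014 -0.178   0.2091]
trayR [0.5731 0.0485 0.0716]
brushes 602 [[ 0.6425 -0.1956  0.12  ]
 [ 0.6453 -0.1927  0.1231]
 [ 0.6715 -0.1672  0.1796]
 [ 0.7024 -0.1379  0.2295]
 [ 0.7059 -0.1332  0.2362]]
```

The fit is consistent (about 1 px): chest at (0.614, 0.084), yaw 14.4°, drawers 36 mm and 29 mm open, lid about 1.23 rad. First I turn the tool to match the chest's axes and close the fingers.

arm_command(turn=[[0,0,-1],[0,0,-1],[0,0,-1],[0,0,-1],[0,0,-1],[0,0,-1],[0,0,-0.28],[0,0,0],[0,0,0],[0,0,0]], xyz=[[0,0,0],[0,0,0],[0,0,0],[0,0,0],[0,0,0],[0,0,0],[0,0,0],[0,0,0],[0,0,0],[0,0,0]], claw=[0,0,0,0,0,0,0,0,0,0], squeeze=20)

```text
time_s: 1.1
position: [0.1608, 0.5259, 0.2313]
tool_rot: [[-0.969, -0.248, -0.0], [-0.248, 0.969, -0.0], [0.0, -0.0, -1.0]]
ft_force: [0.3, -0.5, -0.3]
grip_width: -0.0001
gripper_force: 0.0
```

```bash
cat > w.py <<'E'
import sys,numpy as np
from rig import env
c,s=np.cos(.2519),np.sin(.2519);Rc=np.array([[c,-s,0],[s,c,0],[0,0,1]]);o=np.array([.6141,.0843,0])
st=env.observe();p=np.array(st["position"]);R=np.array(st["tool_rot"])
np.set_printoptions(precision=4,suppress=True)
print("t",st["time_s"],"TCP chest",Rc.T@(p-o),"F chest",Rc.T@np.array(st["ft_force"]),"grip",st["grip_width"])
print("R in chest",(Rc.T@R).tolist())
for a in sys.argv[1:]:
    t=np.array(eval(a));w=o+Rc@t;print(t,"world",w,"r",np.hypot(*w[:2]),"tool units from now",R.T@(w-p)/.05)
E
python3 w.py "[-.185,.115,.231]" "[-.185,.115,.05]"
```

```text
t 1.1 TCP chest [-0.3289  0.5407  0.2313] F chest [ 0.1854 -0.5476 -0.2627] grip -6.178938907795993e-05
R in chest [[-0.9999985394095421, 0.001705466384334562, -0.0001120856565380012], [0.0017054816786481277, 0.9999985363491468, -0.0001364983799822181], [0.00011185269908515122, -0.00013668934064766812, -0.9999999844024987]]
[-0.185  0.115  0.231] world [0.4063 0.1496 0.231 ] r 0.43292956605169136 tool units from now [-2.8925 -8.5081  0.0061]
[-0.185  0.115  0.05 ] world [0.4063 0.1496 0.05  ] r 0.43292956605169136 tool units from now [-2.8929 -8.5076  3.6261]
```

arm_command(turn=[[0,0,0],[0,0,0],[0,0,0],[0,0,0],[0,0,0],[0,0,0],[0,0,0],[0,0,0],[0,0,0],[0,0,0],[0,0,0],[0,0,0]], xyz=[[-0.25,-0.71,0],[-0.25,-0.71,0],[-0.25,-0.71,0],[-0.25,-0.71,0],[-0.25,-0.71,0],[-0.25,-0.71,0],[-0.25,-0.71,0],[-0.25,-0.71,0],[-0.25,-0.71,0],[-0.25,-0.71,0],[-0.25,-0.71,0],[-0.14,-0.7,0]], claw=[0,0,0,0,0,0,0,0,0,0,0,0])

```text
time_s: 2.3
position: [0.4075, 0.1483, 0.2314]
tool_rot: [[-0.969, -0.248, 0.001], [-0.248, 0.969, 0.0], [-0.001, -0.0, -1.0]]
ft_force: [0.6, 0.9, 0.7]
grip_width: -0.0001
gripper_force: 0.0
```

arm_command(turn=[[0,0,0],[0,0,0],[0,0,0],[0,0,0],[0,0,0],[0,0,0],[0,0,0],[0,0,0],[0,0,0]], xyz=[[0,0,0.5],[0,0,0.5],[0,0,0.5],[0,0,0.5],[0,0,0.5],[0,0,0.5],[0,0,0.4],[0,0,0.2],[0,0,0]], claw=[0,0,0,0,0,0,0,0,0])

```text
time_s: 3.2
position: [0.4062, 0.1497, 0.0507]
tool_rot: [[-0.969, -0.248, -0.002], [-0.248, 0.969, -0.0], [0.002, 0.0, -1.0]]
ft_force: [0.1, -0.4, 0.6]
grip_width: -0.0003
gripper_force: 0.0
```

```bash
python3 w.py "[-.147,.115,.05]" "[-.111,.115,.05]"
```

```text
t 3.2 TCP chest [-0.185   0.1151  0.0507] F chest [-0.0394 -0.4068  0.5555] grip -0.0002698322717557184
R in chest [[-0.9999974842376657, 0.001093069861121274, -0.0019587538432289464], [0.0010924538782746784, 0.9999993534958572, 0.0003155192414018056], [0.0019590974614599626, 0.00031337859939778624, -0.9999980318635582]]
[-0.147  0.115  0.05 ] world [0.4431 0.159  0.05  ] r 0.4707521014724296 tool units from now [-0.7601 -0.0015  0.0116]
[-0.111  0.115  0.05 ] world [0.4779 0.168  0.05  ] r 0.506608478205051 tool units from now [-1.4801 -0.0007  0.0102]
```

arm_command(turn=[[0,0,0],[0,0,0],[0,0,0],[0,0,0],[0,0,0],[0,0,0],[0,0,0],[0,0,0],[0,0,0],[0,0,0],[0,0,0],[0,0,0]], xyz=[[-0.15,0,0],[-0.2,0,0],[-0.15,0,0],[-0.1,0,0],[-0.1,0,0],[-0.1,0,0],[-0.1,0,0],[-0.1,0,0],[-0.1,0,0],[-0.1,0,0],[-0.08,0,0],[0,0,0]], claw=[0,0,0,0,0,0,0,0,0,0,0,0])

```text
time_s: 4.4
position: [0.4692, 0.1658, 0.0512]
tool_rot: [[-0.969, -0.249, 0.001], [-0.249, 0.969, 0.0], [-0.001, 0.0, -1.0]]
ft_force: [1.0, -0.6, -0.5]
grip_width: -0.0
gripper_force: 0.0
```

arm_command(turn=[[0,0,0],[0,0,0],[0,0,0],[0,0,0],[0,0,0],[0,0,0]], xyz=[[-0.04,0,0],[-0.04,0,0],[-0.04,0,0],[-0.04,0,0],[0,0,0],[0,0,0]], claw=[0,0,0,0,0,0])

```text
time_s: 5.0
position: [0.4766, 0.1677, 0.0514]
tool_rot: [[-0.969, -0.249, 0.001], [-0.249, 0.969, 0.0], [-0.001, -0.0, -1.0]]
ft_force: [0.5, -0.0, 0.2]
grip_width: 0.0001
gripper_force: 0.0
```

```bash
python3 w.py "[-.111,.115,.05]"
```

```text
t 5.0 TCP chest [-0.1123  0.115   0.0514] F chest [ 0.4605 -0.1188  0.2484] grip 0.0001444719977010268
R in chest [[-0.9999994973585562, 0.0006577376602303343, 0.0007567455352972464], [0.0006576740502075098, 0.9999997801788895, -8.43031236331996e-05], [-0.0007568008182879483, -8.380538935777717e-05, -0.9999997101145471]]
[-0.111  0.115  0.05 ] world [0.4779 0.168  0.05  ] r 0.506608478205051 tool units from now [-0.027   0.0001  0.0282]
```

Force still reads near zero, so I need to check for contact with a look.

```bash
python3 - <<'E'
from h import *
a,_=imaging.get_image("scene");b,_=imaging.get_image("side")
f=lambda i:cv2.resize(i,(400,400),interpolation=cv2.INTER_CUBIC)
cv2.imwrite("pics/d1.png",np.hstack([f(a[190:330,240:380]),f(b[100:220,240:360])]))
E
```

```text
(no output)
```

View pics/d1.png

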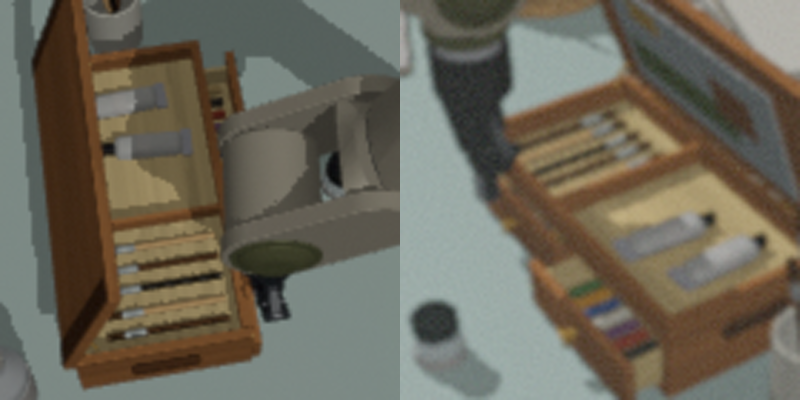

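In the side view the left drawer, with the finger at (490,180), is almost in and the right one is still open. I'll keep nudging until the end-stop force shows.

arm_command(turn=[[0,0,0],[0,0,0],[0,0,0],[0,0,0]], xyz=[[-0.02,0,0],[-0.02,0,0],[0,0,0],[0,0,0]], claw=[0,0,0,0])

```text
time_s: 5.5
position: [0.4767, 0.1678, 0.0513]
tool_rot: [[-0.969, -0.249, -0.004], [-0.249, 0.969, -0.001], [0.004, -0.0, -1.0]]
ft_force: [-7.2, -3.2, 5.7]
grip_width: 0.0
gripper_force: 3.9
```

arm_command(turn=[[0,0,0],[0,0,0],[0,0,0],[0,0,0]], xyz=[[-0.02,0,0],[-0.02,0,0],[0,0,0],[0,0,0]], claw=[0,0,0,0])

```text
time_s: 5.9
position: [0.4768, 0.1678, 0.0512]
tool_rot: [[-0.968, -0.249, -0.008], [-0.249, 0.968, -0.002], [0.008, -0.0, -1.0]]
ft_force: [-14.8, -6.4, 13.0]
grip_width: -0.0001
gripper_force: 7.9
```

The left drawer hit its end stop at 16 N, close to where I predicted. Next is the right drawer: back off, rise, cross above the ink jar and descend.

arm_command(turn=[[0,0,0],[0,0,0],[0,0,0],[0,0,0],[0,0,0],[0,0,0],[0,0,0],[0,0,0],[0,0,0],[0,0,0],[0,0,0],[0,0,0]], xyz=[[0.2,0,0],[0.4,0,0],[0.4,0,-0.4],[0.1,0,-0.8],[0,0,-0.8],[0,-0.6,0],[0,-0.8,0],[0,-0.8,0],[0,-0.8,0],[0,-0.8,0],[0,-0.8,0],[0,0,0]], claw=[0,0,0,0,0,0,0,0,0,0,0,0])

```text
time_s: 7.1
position: [0.4854, -0.0718, 0.1513]
tool_rot: [[-0.97, -0.244, 0.002], [-0.244, 0.97, -0.001], [-0.002, -0.002, -1.0]]
ft_force: [-0.3, 0.9, -0.3]
grip_width: 0.0001
gripper_force: 0.0
```

```bash
python3 w.py "[-.165,-.115,.05]"
```

```text
t 7.1 TCP chest [-0.1636 -0.1191  0.1513] F chest [-0.0504  0.959  -0.3151] grip 7.084731009590399e-05
R in chest [[-0.9999862734017148, 0.005005103584960735, 0.0015498213620136654], [0.005002241271610127, 0.999985786183454, -0.001845267817881193], [-0.0015590350897075867, -0.001837489908250423, -0.9999970965159979]]
[-0.165 -0.115  0.05 ] world [ 0.483  -0.0682  0.05  ] r 0.4877613279108684 tool units from now [0.0325 0.0858 2.0253]
```

arm_command(turn=[[0,0,0],[0,0,0],[0,0,0],[0,0,0],[0,0,0],[0,0,0],[0,0,0]], xyz=[[0,0.1,0.4],[0,0,0.5],[0,0,0.5],[0,0,0.4],[0,0,0.2],[0,0,0],[0,0,0]], claw=[0,0,0,0,0,0,0])

```text
time_s: 7.8
position: [0.4833, -0.0629, 0.052]
tool_rot: [[-0.969, -0.249, 0.001], [-0.249, 0.969, -0.0], [-0.001, -0.001, -1.0]]
ft_force: [-0.4, 0.1, 0.3]
grip_width: -0.0001
gripper_force: 0.0
```

arm_command(turn=[[0,0,0],[0,0,0],[0,0,0],[0,0,0],[0,0,0],[0,0,0],[0,0,0],[0,0,0],[0,0,0],[0,0,0],[0,0,0],[0,0,0]], xyz=[[-0.1,0,0],[-0.1,0,0],[-0.1,0,0],[-0.1,0,0],[-0.1,0,0],[-0.1,0,0],[-0.1,0,0],[-0.1,0,0],[-0.1,0,0],[-0.06,0,0],[0,0,0],[0,0,0]], claw=[0,0,0,0,0,0,0,0,0,0,0,0])

```text
time_s: 9.0
position: [0.5294, -0.051, 0.0512]
tool_rot: [[-0.969, -0.249, 0.0], [-0.249, 0.969, 0.0], [-0.0, 0.0, -1.0]]
ft_force: [0.4, 0.1, 0.2]
grip_width: -0.0001
gripper_force: 0.0
```

```bash
python3 w.py "[-.112,-.115,.05]"
```

```text
t 9.0 TCP chest [-0.1157 -0.1099  0.0512] F chest [ 0.4554 -0.0088  0.173 ] grip -5.124133678993598e-05
R in chest [[-0.9999997946803724, 0.000615166222684837, 0.00017947069921085628], [0.0006151856526783109, 0.999999804916675, 0.00010822765295886069], [-0.00017940408620270318, 0.00010833803853677656, -0.9999999780385214]]
[-0.112 -0.115  0.05 ] world [ 0.5343 -0.055   0.05  ] r 0.5371196937023722 tool units from now [-0.0745 -0.1017  0.0246]
```

arm_command(turn=[[0,0,0],[0,0,0],[0,0,0],[0,0,0],[0,0,0]], xyz=[[-0.03,0,0],[-0.03,0,0],[-0.02,0,0],[0,0,0],[0,0,0]], claw=[0,0,0,0,0])

```text
time_s: 9.5
position: [0.532, -0.0503, 0.0512]
tool_rot: [[-0.969, -0.249, -0.003], [-0.249, 0.969, -0.0], [0.003, 0.001, -1.0]]
ft_force: [-6.4, -2.1, 3.9]
grip_width: 0.0001
gripper_force: 3.6
```

arm_command(turn=[[0,0,0],[0,0,0],[0,0,0],[0,0,0]], xyz=[[-0.02,0,0],[-0.02,0,0],[0,0,0],[0,0,0]], claw=[0,0,0,0])

```text
time_s: 9.9
position: [0.5321, -0.0502, 0.0512]
tool_rot: [[-0.968, -0.249, -0.008], [-0.249, 0.968, -0.001], [0.008, 0.001, -1.0]]
ft_force: [-15.5, -6.9, 8.6]
grip_width: 0.0
gripper_force: 8.5
```

The right drawer is in too. Now up and over the lid, to come down behind its free edge.

arm_command(turn=[[0,0,0],[0,0,0],[0,0,0],[0,0,0],[0,0,0],[0,0,0],[0,0,0],[0,0,0],[0,0,0],[0,0,0],[0,0,0]], xyz=[[0.2,0,0],[0.4,0,0],[0.4,0,-0.4],[0,0,-0.8],[0,0,-0.8],[0,0,-0.8],[0,0.4,-0.8],[0,0.6,-0.8],[0,0.6,-0.8],[0,0.6,-0.5],[0,0,0]], claw=[0,0,0,0,0,0,0,0,0,0,0])

```text
time_s: 11.0
position: [0.4594, 0.047, 0.3401]
tool_rot: [[-0.968, -0.252, 0.008], [-0.252, 0.968, -0.0], [-0.008, -0.002, -1.0]]
ft_force: [-0.6, -0.3, -1.2]
grip_width: 0.0001
gripper_force: 0.0
```

```bash
python3 w.py "[.09,0,.335]"
```

```text
t 11.0 TCP chest [-0.1592  0.0024  0.3401] F chest [-0.6244 -0.1397 -1.2137] grip 0.00014184560148988203
R in chest [[-0.9999649235652728, -0.0028888065607886497, 0.00786170692361947], [-0.0029071776821437026, 0.9999930681559125, -0.0023263615473560636], [-0.007854932018992084, -0.0023491353257990154, -0.9999663902382909]]
[0.09  0.    0.335] world [0.7013 0.1067 0.335 ] r 0.7093354797776031 tool units from now [-4.982  -0.0621  0.142 ]
```

arm_command(turn=[[0,0,0],[0,0,0],[0,0,0],[0,0,0],[0,0,0],[0,0,0],[0,0,0],[0,0,0],[0,0,0],[0,0,0],[0,0,0]], xyz=[[-0.4,0,0],[-0.5,0,0],[-0.6,0,0],[-0.6,0,0],[-0.6,0,0],[-0.6,0,0],[-0.6,0,0],[-0.5,0,0],[-0.4,0,0],[-0.2,0,0],[0,0,0]], claw=[0,0,0,0,0,0,0,0,0,0,0])

```text
time_s: 12.1
position: [0.7027, 0.1062, 0.3336]
tool_rot: [[-0.969, -0.248, -0.003], [-0.248, 0.969, 0.0], [0.003, 0.001, -1.0]]
ft_force: [0.3, -0.3, -1.3]
grip_width: 0.0001
gripper_force: 0.0
```

```bash
python3 w.py "[.09,0,.25]"
python3 - <<'E'
from h import *
a,_=imaging.get_image("scene");b,_=imaging.get_image("side")
f=lambda i:cv2.resize(i,(400,400),interpolation=cv2.INTER_CUBIC)
cv2.imwrite("pics/d2.png",np.hstack([f(a[190:330,220:360]),f(b[60:220,240:400])]))
E
```

```text
t 12.1 TCP chest [ 0.0913 -0.0009  0.3336] F chest [ 0.2186 -0.3442 -1.2635] grip 0.00011667468536511129
R in chest [[-0.9999962410381158, 0.0007750559716858, -0.00263005663052321], [0.0007728755754065353, 0.9999993569268867, 0.0008299452742596987], [0.0026306981932454326, 0.0008279094479953637, -0.9999961969892496]]
[0.09 0.   0.25] world [0.7013 0.1067 0.25  ] r 0.7093354797776031 tool units from now [0.0208 0.0166 1.6727]
```

View pics/d2.png

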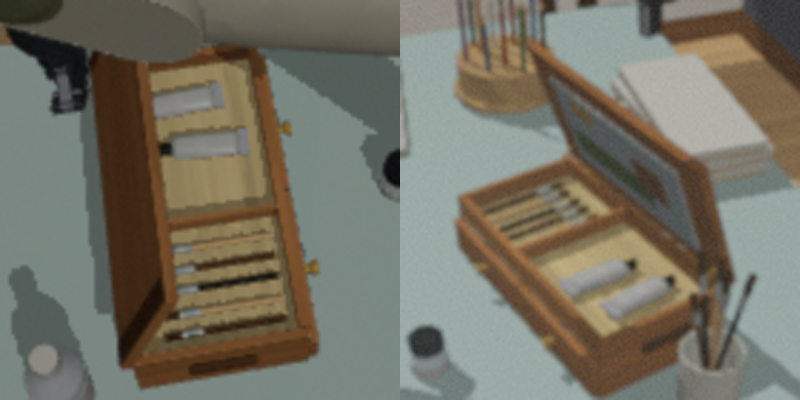

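Both drawers sit flush and the knobs stand out evenly. The finger is behind the raised lid at left-view (70,90), well clear of the thinner bottle at (50,370). I descend and work out the arc.

arm_command(turn=[[0,0,0],[0,0,0],[0,0,0],[0,0,0],[0,0,0],[0,0,0]], xyz=[[0,0,0.3],[0,0,0.5],[0,0,0.5],[0,0,0.35],[0,0,0],[0,0,0]], claw=[0,0,0,0,0,0])

```text
time_s: 12.8
position: [0.7013, 0.1064, 0.2549]
tool_rot: [[-0.969, -0.248, 0.001], [-0.248, 0.969, -0.0], [-0.001, -0.0, -1.0]]
ft_force: [0.1, -0.0, -0.0]
grip_width: -0.0002
gripper_force: 0.0
```

```bash
python3 w.py "[.0698,0,.2524]"; python3 - <<'E'
import numpy as np
t=np.append(np.arange(1.3,-.001,-.06),0)
P=np.c_[.101-.16*np.cos(t)+.012*np.sin(t),.095+.16*np.sin(t)+.012*np.cos(t)]
for a,b,d in zip(t[1:],P[1:],np.diff(P,axis=0)): print(a.round(2),b.round(4),"tool x,z",(-d/.05).round(3))
E
```

```text
t 12.8 TCP chest [ 0.09   -0.0003  0.2549] F chest [ 0.0952 -0.0305 -0.0181] grip -0.00023520462898648386
R in chest [[-0.9999991935364132, 0.0008275093094637952, 0.0009634079438226286], [0.0008272481359425777, 0.9999996209848366, -0.00027146031941502997], [-0.0009636322146178397, -0.0002706631230664794, -0.9999994990770891]]
[0.0698 0.     0.2524] world [0.6817 0.1017 0.2524] r 0.6892411358106368 tool units from now [0.4035 0.006  0.0503]
1.24 [0.0604 0.2502] tool x,z [0.188 0.043]
1.18 [0.0511 0.2475] tool x,z [0.185 0.054]
1.12 [0.0421 0.2442] tool x,z [0.181 0.065]
1.06 [0.0332 0.2404] tool x,z [0.177 0.076]
1.0 [0.0246 0.2361] tool x,z [0.172 0.086]
0.94 [0.0163 0.2313] tool x,z [0.166 0.097]
0.88 [0.0083 0.226 ] tool x,z [0.16  0.106]
0.82 [0.0006 0.2202] tool x,z [0.154 0.116]
0.76 [-0.0067  0.2139] tool x,z [0.147 0.125]
0.7 [-0.0136  0.2073] tool x,z [0.139 0.133]
0.64 [-0.0202  0.2002] tool x,z [0.13  0.142]
0.58 [-0.0263  0.1927] tool x,z [0.122 0.149]
0.52 [-0.0319  0.1849] tool x,z [0.113 0.156]
0.46 [-0.037   0.1768] tool x,z [0.103 0.163]
0.4 [-0.0417  0.1684] tool x,z [0.093 0.168]
0.34 [-0.0458  0.1597] tool x,z [0.083 0.174]
0.28 [-0.0495  0.1507] tool x,z [0.072 0.178]
0.22 [-0.0525  0.1416] tool x,z [0.061 0.182]
0.16 [-0.055   0.1323] tool x,z [0.05  0.186]
0.1 [-0.057   0.1229] tool x,z [0.039 0.188]
0.04 [-0.0584  0.1134] tool x,z [0.028 0.19 ]
0.0 [-0.059  0.107] tool x,z [0.012 0.128]
```

arm_command(turn=[[0,0,0],[0,0,0],[0,0,0],[0,0,0],[0,0,0],[0,0,0],[0,0,0],[0,0,0],[0,0,0]], xyz=[[0.2,0,0.03],[0.2,0,0.02],[0.09,0,0.02],[0.09,0,0.02],[0.09,0,0.03],[0.09,0,0.03],[0.18,0,0.06],[0.18,0,0.08],[0,0,0]], claw=[0,0,0,0,0,0,0,0,0])

```text
time_s: 13.7
position: [0.6466, 0.0926, 0.2394]
tool_rot: [[-0.969, -0.248, -0.001], [-0.248, 0.969, -0.0], [0.001, 0.0, -1.0]]
ft_force: [-0.4, 0.6, 0.6]
grip_width: 0.0
gripper_force: 0.0
```

```bash
python3 w.py "[.0332,0,.2404]"
```

```text
t 13.7 TCP chest [ 0.0335 -0.      0.2394] F chest [-0.2832  0.6712  0.6287] grip 3.0379088094275617e-05
R in chest [[-0.9999994762250211, 0.0007991019816429454, -0.0006395199034226654], [0.0007990628313938789, 0.9999996788598805, 6.147135424989956e-05], [0.0006395688199282146, 6.096030546798853e-05, -0.9999997936177618]]
[0.0332 0.     0.2404] world [0.6463 0.0926 0.2404] r 0.6528491842116873 tool units from now [ 0.0063  0.0004 -0.0205]
```

Tracking is good; I continue along the arc to 0.46 rad.

arm_command(turn=[[0,0,0],[0,0,0],[0,0,0],[0,0,0],[0,0,0],[0,0,0],[0,0,0],[0,0,0],[0,0,0],[0,0,0],[0,0,0]], xyz=[[0.17,0,0.07],[0.17,0,0.1],[0.16,0,0.11],[0.15,0,0.12],[0.15,0,0.12],[0.14,0,0.13],[0.13,0,0.14],[0.12,0,0.15],[0.11,0,0.16],[0.1,0,0.16],[0,0,0]], claw=[0,0,0,0,0,0,0,0,0,0,0])

```text
time_s: 14.8
position: [0.5787, 0.0753, 0.1751]
tool_rot: [[-0.969, -0.248, -0.003], [-0.248, 0.969, 0.0], [0.002, 0.001, -1.0]]
ft_force: [0.1, -0.5, 0.4]
grip_width: -0.0
gripper_force: 0.0
```

```bash
python3 w.py "[-.037,0,.1768]"
python3 - <<'E'
from h import *
a,_=imaging.get_image("scene");b,_=imaging.get_image("side")
f=lambda i:cv2.resize(i,(400,400),interpolation=cv2.INTER_CUBIC)
cv2.imwrite("pics/d3.png",np.hstack([f(a[190:330,220:360]),f(b[60:220,240:400])]))
E
```

```text
t 14.8 TCP chest [-0.0365  0.0001  0.1751] F chest [ 0.0109 -0.5343  0.3575] grip -9.776995586587347e-06
R in chest [[-0.9999967653485159, 0.0008354005942159525, -0.0024023734831299867], [0.0008336755917417115, 0.9999993940458255, 0.000718952703210674], [0.002402972640917265, 0.0007169475775141267, -0.9999968558493861]]
[-0.037   0.      0.1768] world [0.5783 0.0751 0.1768] r 0.583121110478976 tool units from now [ 0.0096 -0.0013 -0.0342]
```

View pics/d3.png

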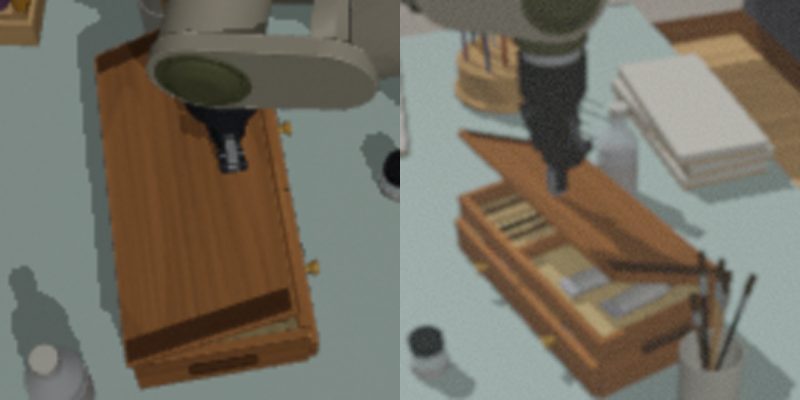

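The lid is about half closed, with the fingertip riding on its outer face (left-view (230,150)), and the chest hasn't moved. I keep lowering it and slow down at the end.

arm_command(turn=[[0,0,0],[0,0,0],[0,0,0],[0,0,0],[0,0,0],[0,0,0],[0,0,0],[0,0,0],[0,0,0],[0,0,0]], xyz=[[0.09,0,0.14],[0.08,0,0.17],[0.07,0,0.18],[0.06,0,0.18],[0.05,0,0.18],[0.04,0,0.16],[0.02,0,0.1],[0.02,0,0.08],[0.01,0,0.06],[0,0,0]], claw=[0,0,0,0,0,0,0,0,0,0])

```text
time_s: 15.9
position: [0.558, 0.07, 0.1135]
tool_rot: [[-0.969, -0.249, -0.001], [-0.249, 0.969, 0.0], [0.001, 0.0, -1.0]]
ft_force: [-0.4, -0.8, 0.9]
grip_width: 0.0002
gripper_force: 0.0
```

arm_command(turn=[[0,0,0],[0,0,0],[0,0,0],[0,0,0],[0,0,0],[0,0,0]], xyz=[[0,0,0.03],[0,0,0.03],[0,0,0.03],[0,0,0.02],[0,0,0],[0,0,0]], claw=[0,0,0,0,0,0])

```text
time_s: 16.5
position: [0.5583, 0.0699, 0.1083]
tool_rot: [[-0.969, -0.249, 0.0], [-0.249, 0.969, 0.0], [-0.0, -0.0, -1.0]]
ft_force: [0.4, 0.2, -0.1]
grip_width: 0.0001
gripper_force: 0.0
```

```bash
python3 w.py "[-.059,0,.107]"
```

```text
t 16.5 TCP chest [-0.0576 -0.      0.1083] F chest [ 0.3793  0.0663 -0.1323] grip 7.541578426070024e-05
R in chest [[-0.9999997252500124, 0.0006834852799829128, 0.0002869630149977086], [0.0006834726568772938, 0.9999997654608199, -4.408437666149845e-05], [-0.0002869930787161804, -4.3888233175037415e-05, -0.9999999578543969]]
[-0.059  0.     0.107] world [0.557  0.0696 0.107 ] r 0.5612932205639241 tool units from now [0.028  0.0007 0.0259]
```

arm_command(turn=[[0,0,0],[0,0,0],[0,0,0],[0,0,0],[0,0,0]], xyz=[[0,0,0.02],[0,0,0.02],[0,0,0.01],[0,0,0],[0,0,0]], claw=[0,0,0,0,0])

```text
time_s: 17.0
position: [0.5583, 0.0699, 0.1069]
tool_rot: [[-0.969, -0.249, 0.001], [-0.249, 0.969, -0.0], [-0.001, -0.001, -1.0]]
ft_force: [-3.0, -0.1, 10.8]
grip_width: -0.0002
gripper_force: 5.1
```

The lid has bottomed out at exactly the shut height (0.107 m) with 11 N. I retreat upward and check.

arm_command(turn=[[0,0,0],[0,0,0],[0,0,0],[0,0,0],[0,0,0],[0,0,0],[0,0,0],[0,0,0],[0,0,0],[0,0,0],[0,0,0]], xyz=[[0,0,-0.2],[0,0,-0.6],[0,0,-0.8],[0,0,-0.8],[0,0,-0.8],[0.4,0.5,0],[0.4,0.6,0],[0.4,0.6,0],[0.4,0.6,0],[0.2,0.4,0],[0,0,0]], claw=[0,0,0,0,0,0,0,0,0,0,0])

```text
time_s: 18.1
position: [0.4359, 0.1798, 0.2666]
tool_rot: [[-0.968, -0.251, 0.001], [-0.251, 0.968, 0.001], [-0.001, 0.0, -1.0]]
ft_force: [0.4, 0.2, -0.3]
grip_width: 0.0002
gripper_force: 0.0
```

```bash
python3 - <<'E'
from h import *
a,d=imaging.get_image("scene");b,e=imaging.get_image("side")
f=lambda i:cv2.resize(i,(400,400),interpolation=cv2.INTER_CUBIC)
cv2.imwrite("pics/d4.png",np.hstack([f(a[150:340,210:400]),f(b[60:220,240:400])]))
c,s=np.cos(.2519),np.sin(.2519);Rc=np.array([[c,-s,0],[s,c,0],[0,0,1]])
X=(np.vstack([cloud("side",e).reshape(-1,3),cloud("scene",d).reshape(-1,3)])-[.6141,.0843,0])@Rc
for x in(-.08,-.03,.03,.08):
    m=(abs(X[:,0]-x)<.012)&(abs(X[:,1])<.15)&(X[:,2]<.16)&(X[:,2]>.05); print(x,m.sum(),np.median(X[m,2]))
E
```

```text
-0.08 1229 0.10749378620807336
-0.03 1186 0.10763346835918855
0.03 1164 0.10756463328889122
0.08 934 0.10764399465082836
```

View pics/d4.png

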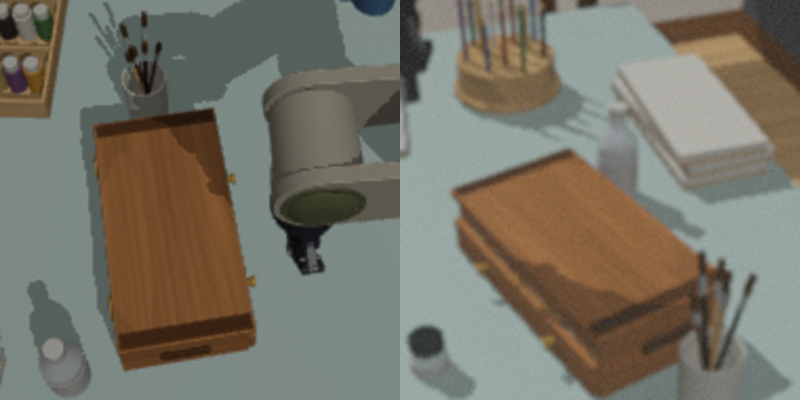

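The lid is flat at 0.1075 m across its whole depth, so it is shut. Both drawers are flush, the bystanders haven't moved and the robot is touching nothing. I'm handing in.

```bash
python3 -c "
from rig import env
print(env.close_job())"
```

```text
the job is handed in; nothing more can be done
None
```

The paint chest is closed up and the job is handed in: both drawers pushed fully in, the lid fully shut, and nothing around the chest visibly moved; the hand-in returned no verdict.

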